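# Hang the casting on the sample peg and count it in

### The job

Pick up the loose aluminium bracket lying on the bench and hang it by its eye on the empty sloping peg, pushed fully home so it lies flat on the blue face with its body hanging downhill of the peg, and let go of it. Then count it in: swing the tally counter's sprung lever all the way to its stop, hold it there a moment, and let it spring back. Leave the other castings and things, and the two brackets that already hang, where they are.

Things in the scene. Friction and masses are not known exactly. Their poses are not given: they have to be found in the camera images.
- bracket: The only die-cast bracket lying on the bench, about 140 g. Origin: underside, below its grip block; x towards the eye, y across, z up. Plate 8 mm thick, 34 mm wide, from x = -45 mm to the eye. Grip block 28 mm (x) by 26 mm (y) over the origin, top 38 mm above the underside, sides free from 8 mm up: pinch it across y. A 4 mm rib behind it is look only.
- eye (a point): Centre of the bracket's round eye at its underside, 36 mm from the bracket's origin along x. Hole 16 mm in diameter, through the 8 mm plate; rim 36 mm in outer diameter.
- face_free: Sloping blue face, 76 mm wide, of the one stand of three with an empty peg. Origin on its surface, middle of the dark cross-slot, 69 mm up. z: out along the peg, 35 deg from vertical, up and to the robot; x: uphill; y: across. Face from x = -85 to 40 mm. Rigid peg, 12 mm thick, 28 mm long, 1.5 mm tip bevel, clamped at x = 0 but up to 10 mm either way along y, unmeasured: feel for it.
- lever (a joint): Angle of the tally counter's advance lever, rad: 0 at rest, leaning 0.45 rad back from upright towards the counter's front; grows as it is pushed away from the front, to the stop at 0.9. A spring pulls it back: about 0.6 N at its bar at rest, about 2.3 N at the stop.
- lever_bar (a point): Middle of the black cross-bar (12 mm thick, 48 mm long along the counter's y) at the lever's end, 70 mm from the pivot. At rest 113 mm above the bench and 30 mm to the front (-x of the counter) of the pivot; 120 mm high in mid-swing.
- lever_pivot (a point): The lever's hinge on top of the grey tally counter, a fixed box 85 mm deep, 70 wide, 46 high with 10 mm rails beside the lever; 50 mm above the bench, over the box's middle. x: from the counter's front to its back, the way the lever is pushed; y: hinge line. The counter stands at the left or right of the bench, turned somewhat.
- hung_b (a joint): Swing of a bracket already hanging on a second stand, rad, about its peg; 0 hangs straight down the slope.
- hung_c (a joint): The same for the bracket hanging on the third stand.
- flange: Bystander: round aluminium flange, 56 mm in diameter, 26 mm high, beside the bracket.
- housing: Bystander: aluminium housing block 52 x 44 mm, 44 mm high, beside the bracket.
- link: Bystander: aluminium link 98 mm long, 28 mm wide, 16 mm high, behind the stands.
- bush: Bystander: plain aluminium bush 34 mm in diameter, 35 mm high, behind the stands.
- wrench: Bystander: steel wrench lying at the right of the bench.
- tape: Bystander: cardboard ring, 90 mm in diameter, 24 mm high, at the left of the bench.
There are look-alikes about, which are no part of the job. Leave any green look-alike of the bracket alone.

How it is judged:
By the outcome, as a careful person would: the job done as asked, in the order asked, and still so for the second after the job is handed in, with the robot touching nothing.
It also fails if it takes over 64 s, if anything falls off the work surface, if the arm or the gripper's body presses on something with over 40 N, if the wrist force passes 120 N, or if a joint passes its speed limit or range.

### The arm

A 6-joint arm with a two-finger parallel gripper is mounted at the origin on the work surface. World frame = base frame: x ahead of the robot, y to its left, z up, the work surface at z = 0. Lengths are in m, angles in rad, forces in N, time in s.
With the tool pointing down it reaches from about 0.25 to 0.775 m from the base axis. Payload 4 kg.
Tool frame: the origin (TCP) lies midway between the tips of the shut fingers; the grasp point (between the pads) lies 19 mm behind it; z points along the fingers, x is the direction in which the jaws open and shut, and the axes are right-handed (so a half turn about z gives the same grasp; the last joint's range is limited). The gripper opens to 85 mm and grips with 20 to 120 N. Pads are 22 mm wide; open, the fingers measure 114 mm over their backs; the gripper's body (76 mm by 85 mm) begins 54 mm behind the grasp point. The pads swing forward as they close: fully open they stand 13 mm farther back than shut.
Start: joints at [-1.414, 0.087, 1.371, -0, 1.684, -0.103], TCP at [0.141, -0.532, 0.231] pointing down, gripper open.
Joint ranges: [-3.1, 3.1], [-0.76, 2.03], [0.27, 2.55], [-1.08, 4.22], [0.17, 2.65], [-2.57, 2.57]. Speed limits (rad/s): [2.79, 2.79, 3.14, 3.14, 3.14, 3.14].

### API

Orientations are given as a unit quaternion [x, y, z, w].
In Python, from bench import env, imaging gives the robot as it stands. The module is installed in compiled form; this text tells all that it offers.
- The arm moves only by the tool arm_command, never from a script. Its argument "increments" is a list of rows, each a list of 7 numbers: the shift along the tool's x, y, z in m, then the turn, a rotation vector about the tool's x, y, z in degrees, then the opening, from 0 (shut) to 1 (fully open). A call has 1 to 10 rows; each row is the pose to reach, as a shift and turn from the pose commanded when the call began, along the tool's axes at that moment; what a row does not reach only later rows make up. A row lasts 1/8 s, in which the tool goes at most 62.5 mm and 10.7 degrees, less where a joint would pass 70% of its speed; a pose out of reach is approached as far as the arm can. A call with a gripper value outside its range is refused whole. The fingers move at their own pace and stop on an object; "squeeze" is the grip in N (left out, the last holds). Time passes only in rows, so rows that repeat a pose let the fingers close. It gives the time, the measured TCP pose, the force and the opening at its end, in the units of the state.
- env.sense(): the state, without advancing time (a new reading comes with each control period).
- imaging.capture(name): name is "scene" or "top"; returns a dict with "img" (400x640x3 uint8, red, green, blue), "depth" (400x640 float32, m along the optical axis (not along the pixel's ray), 0 where there is no reading), "camera_matrix" (3x3 intrinsics, pixels), "extrinsics" (4x4, takes a point from camera to world coordinates). Camera axes: x right, y down, z forward; pixel columns grow to the right and rows downward; lengths in m; the calibration is good to about 2 mm. A picture is of the moment at which its call begins.
- env.sign_off(): hands the job in, once; it reports no verdict.
The state is a dict: "time_s": time; "qpos": joint angles; "joint_vel": joint speeds; "joint_torque": joint torques, N m; "tcp_pos": TCP position; "eef_rot": TCP orientation; "wrist_force": force on the tool from outside, world axes, zero at the start; "moment": the same for the moment, N m; "finger_gap": finger opening in m.
Only numpy, scipy, OpenCV 4.12 (cv2) and the standard library are available. Lean on these libraries where they do the work, as an engineer would, in place of code of your own. Each camera call takes 0.05 s, during which the arm holds its last target. There are 200 camera calls.

## Working session

There is one attempt and no reset: what is moved stays moved. The work goes in short steps, Python scripts to look and compute and a tool call to move; the robot and the scene stay as the last step left them, time stands still between calls to the robot, and variables do not carry over. Pictures are saved under pics/ and viewed, about 8 in all and at most 12, crops included, and the job is handed in when it is done.

Besides the shell and the picture viewer there is one more tool, called after "Request:" by a JSON object that holds its "method" and its "body". arm_command: Moves the arm, as the interface text tells. Its arguments: {"type":"object","properties":{"increments":{"type":"array","items":{"type":"array","items":{"type":"number"}}},"squeeze":{"type":"number"}},"required":["increments"]}

```bash
mkdir -p pics; cat > h.py <<'E'
import numpy as np, cv2, pickle
from scipy.spatial.transform import Rotation as R
from bench import env, imaging
def cap(n,f=None):
    c=imaging.capture(n)
    if f: cv2.imwrite(f'pics/{f}.png',c['img'][:,:,::-1]); pickle.dump(c,open(f'{f}.pkl','wb'))
    return c
def cloud(c):
    K=c['camera_matrix'];d=c['depth'];v,u=np.mgrid[:400,:640]
    P=np.stack([(u-K[0,2])/K[0,0]*d,(v-K[1,2])/K[1,1]*d,d],-1)
    W=P@c['extrinsics'][:3,:3].T+c['extrinsics'][:3,3]; W[d==0]=np.nan; return W
def ray(c,u,v,z):
    K=c['camera_matrix'];E=c['extrinsics'];r=E[:3,:3]@[(u-K[0,2])/K[0,0],(v-K[1,2])/K[1,1],1];o=E[:3,3]
    return o+r*(z-o[2])/r[2]
E
python3 - <<'E'
from h import *
for n in('scene','top'):
    c=cap(n,n+'0'); print(n,c['extrinsics'].round(3).tolist(),c['camera_matrix'].round(1).tolist())
s=env.sense(); print(s)
E
```

```text
scene [[0.453, 0.557, -0.696, 1.45], [0.892, -0.293, 0.345, -0.441], [-0.012, -0.777, -0.629, 0.912], [0.0, 0.0, 0.0, 1.0]] [[469.9, 0.0, 319.6], [0.0, 469.9, 206.4], [0.0, 0.0, 1.0]]
top [[0.01, -0.996, 0.084, 0.438], [-1.0, -0.011, -0.002, 0.011], [0.003, -0.083, -0.997, 1.469], [0.0, 0.0, 0.0, 1.0]] [[504.5, 0.0, 318.8], [0.0, 504.5, 201.5], [0.0, 0.0, 1.0]]
{'time_s': 0.1, 'qpos': array([-1.41409989e+00,  8.79060683e-02,  1.37216403e+00, -8.93853884e-06,
        1.68360561e+00, -1.03052049e-01]), 'joint_vel': array([-0.00050008, -0.00198478, -0.00236304, -0.00140732,  0.00066382,
        0.00021812]), 'joint_torque': array([ 2.28708479e-03, -3.53011644e+01, -3.14220357e+01,  6.16248326e-05,
        7.89470854e-03, -1.01946415e-05]), 'tcp_pos': array([ 0.14120531, -0.53107982,  0.23021163]), 'eef_rot': array([ 7.92727933e-01, -6.09574720e-01, -7.59014617e-04, -7.13232914e-04]), 'wrist_force': array([0.35872962, 0.58698097, 0.07748437]), 'moment': array([-0.012966  ,  0.0140256 ,  0.03931266]), 'finger_gap': 0.08539669876402953}
```

View pics/top0.png

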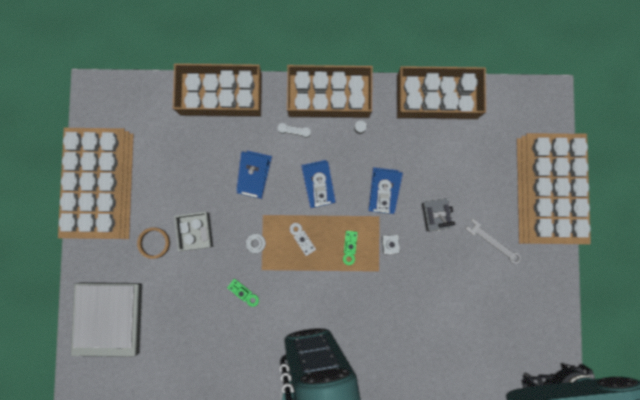

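View pics/scene0.png

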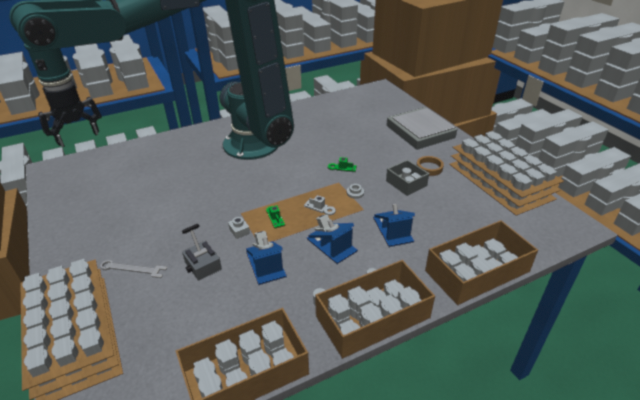

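Top view: the candidates for the bracket are the grey one at (302,239), green look-alikes at (350,247) and (243,292), and hung brackets at (319,188) and (383,192). I choose (302,239). The empty peg is at (253,172) and the counter at (437,214). I'll check all of these in one close crop.

```bash
python3 - <<'E'
from h import *
t=cv2.imread('pics/top0.png');s=cv2.imread('pics/scene0.png')
def cr(im,u,v,w,h,W,H): return cv2.resize(im[v:v+h,u:u+w],(W,H),interpolation=cv2.INTER_CUBIC)
m=np.vstack([np.hstack([cr(t,275,215,55,42,400,300),cr(t,225,143,55,42,400,300)]),np.hstack([cr(t,410,190,55,42,400,300),cr(s,360,195,60,45,400,300)])])
cv2.imwrite('pics/crop1.png',m)
c=pickle.load(open('top0.pkl','rb'));W=cloud(c)
for n,(u,v) in dict(bench=(300,300),blk=(302,239),tail=(309,250),eye=(296,228),peg=(253,171),face=(250,187),ctr=(437,214)).items(): print(n,W[v,u].round(4))
hsv=cv2.cvtColor(c['img'],cv2.COLOR_RGB2HSV)
# bracket mask: bright low saturation
m=((hsv[...,1]<60)&(hsv[...,2]>120)).astype('u1'); m[:, :270]=0;m[:,330:]=0;m[:215]=0;m[262:]=0
k,l,st,ce=cv2.connectedComponentsWithStats(m)
for i in range(1,k):
    if st[i,4]>30: print(st[i],ce[i]); mm=l==i; print(np.nanmedian(W[mm],0),np.nanmax(W[mm][:,2]))
b=(W[...,2]>0.004)&(W[...,2]<0.05); b[:, :280]=0;b[:,325:]=0;b[:215]=0;b[262:]=0
P=W[b];print(len(P),P.mean(0),cv2.minAreaRect((P[:,:2]*1000).astype('f4')))
hi=P[P[:,2]>0.028];print(len(hi),hi.mean(0),cv2.minAreaRect((hi[:,:2]*1000).astype('f4')))
# blue face plane
bl=cv2.inRange(hsv,(105,120,50),(125,255,255)); bl[:, :230]=0; bl[:,275:]=0
ys,xs=np.nonzero(bl); print(cv2.minAreaRect(np.c_[xs,ys].astype('f4')))
Q=W[bl>0];Q=Q[~np.isnan(Q[:,0])]
print(len(Q),Q.min(0),Q.max(0))
E
```

```text
bench [ 0.2761  0.0593 -0.0007]
blk [0.4507 0.0545 0.0412]
tail [0.4197 0.0349 0.0137]
eye [0.4827 0.0735 0.005 ]
peg [0.6395 0.194  0.0635]
face [0.5976 0.2055 0.0335]
ctr [ 0.5244 -0.3235  0.057 ]
[289 223  27  33 409] [301.92176039 238.84596577]
[0.45077832 0.05524267 0.0085165 ] 0.04759723183818454
659 [0.45425448 0.05522039 0.01169657] ((454.172607421875, 55.89459228515625), (132.86109924316406, 127.77227020263672), 0.5568930506706238)
95 [0.44954083 0.0555688  0.03827994] ((442.34088134765625, 50.35598373413086), (46.998870849609375, 25.81352996826172), 34.73337936401367)
((251.70706176757812, 173.43026733398438), (29.369482040405273, 42.47920608520508), 13.392498016357422)
1025 [ 5.70932647e-01  1.51961867e-01 -4.41693501e-04] [0.70395465 0.24446503 0.09913908]
```

View pics/crop1.png

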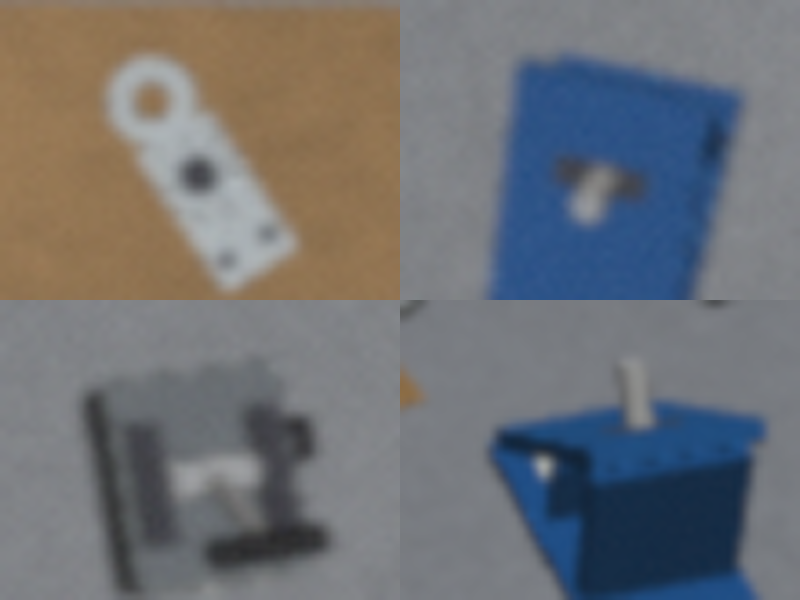

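Crop: the grey bracket has its eye at (295.8,229), block hole at (302.2,239.4) and tail at (311,252). The stand has only its peg in the slot, near (252.5,168). The counter's black bar is at (447,224), on its front side towards the robot, with the pivot at about (440,214).

```bash
python3 - <<'E'
from h import *
c=pickle.load(open('top0.pkl','rb'));s=pickle.load(open('scene0.pkl','rb'))
e=ray(c,295.8,229,.008);b=ray(c,302.2,239.4,.038);t=ray(c,311,252.2,.008)
print('eye',e,'blk',b,'tail',t,'eye-blk',np.hypot(*(e-b)[:2]),'eye-tail',np.hypot(*(e-t)[:2]),'yaw',np.degrees(np.arctan2(*(e-t)[1::-1])),np.degrees(np.arctan2(*(e-b)[1::-1])))
# same from scene view: project
def proj(c,p):
    q=np.linalg.inv(c['extrinsics'])@np.append(p,1); k=c['camera_matrix']@q[:3]; return (k[:2]/k[2]).round(1)
print('in scene',proj(s,e),proj(s,b),proj(s,t))
# face plane from depth, blue, both cams
for n,cc,box in(('top',c,(230,275,148,200)),('scene',s,(372,425,200,232))):
    W=cloud(cc);hsv=cv2.cvtColor(cc['img'],cv2.COLOR_RGB2HSV);m=cv2.inRange(hsv,(105,120,60),(125,255,255))>0
    u0,u1,v0,v1=box;z=np.zeros_like(m);z[v0:v1,u0:u1]=1
    m=cv2.erode((m&z).astype('u1'),np.ones((3,3)))>0
    P=W[m];P=P[~np.isnan(P[:,0])]
    best=0;rng=np.random.default_rng(0)
    for _ in range(500):
        q=P[rng.choice(len(P),3,False)];nn=np.cross(q[1]-q[0],q[2]-q[0]);nn/=np.linalg.norm(nn)+1e-12
        i=abs((P-q[0])@nn)<.003
        if nn[2]<0: nn=-nn
        if nn[2]>.6 and i.sum()>best: best=i.sum();I=i
    Q=P[I];g=Q.mean(0);nn=np.linalg.svd(Q-g)[2][2];nn*=np.sign(nn[2])
    print(n,best,len(P),'n',nn,'tilt',np.degrees(np.arccos(nn[2])),'uphill yaw',np.degrees(np.arctan2(-nn[1],-nn[0])),'g',g)
K=lambda x,y:(225+(x-400)*55/400,143+y*.14)
so=ray(c,*K(600,178),.069);print('slot',so, 'slot ends',ray(c,*K(555,165),.069),ray(c,*K(645,190),.069))
tl,tr=ray(c,*K(520,62),.092),ray(c,*K(740,95),.092);print('top corners',tl,tr,np.linalg.norm(tl-tr),np.degrees(np.arctan2(*(tl-tr)[1::-1]))-90)
C=lambda x,y:(410+x*55/400,190+(y-300)*.14)
p1,p2=ray(c,*C(208,555),.113),ray(c,*C(328,535),.113);print('bar',p1,p2,np.linalg.norm(p1-p2),(p1+p2)/2)
a,b2=ray(c,*C(95,390),.046),ray(c,*C(125,590),.046);d=a-b2;print('ctr edge yaw',np.degrees(np.arctan2(d[1],d[0])),np.linalg.norm(d))
print('pivot',ray(c,*C(215,478),.05))
m=[cv2.resize(c['img'][145:205,225:275],(500,600),interpolation=cv2.INTER_CUBIC)]
cv2.imwrite('pics/x.png',m[0][:,:,::-1])
sc=s['img'];v=np.hstack([cv2.resize(sc[195:245,370:420],(400,400),interpolation=2),cv2.resize(sc[220:280,175:235],(400,400),interpolation=2)])
cv2.imwrite('pics/crop2.png',v[:,:,::-1])
E
```

```text
eye [0.47966302 0.07387561 0.008     ] blk [0.44961571 0.05406316 0.038     ] tail [0.41335071 0.02913555 0.008     ] eye-blk 0.03599130136808585 eye-tail 0.07999371853641869 yaw 34.00703355050997 33.39987159944324
in scene [329.4 210. ] [319.  198.7] [306.6 202.2]
top 581 813 n [-0.56708195  0.13229114  0.81296809] tilt 35.61305581481861 uphill yaw -13.131340760204003 g [0.63272562 0.1966979  0.05876638]
scene 102 494 n [-0.53057358  0.11446386  0.83987481] tilt 32.873097540512326 uphill yaw -12.174184822585714 g [0.65856253 0.18253634 0.07937837]
slot [0.6474175  0.19484734 0.069     ] slot ends [0.65237171 0.21227466 0.069     ] [0.64286115 0.17743754 0.069     ]
top corners [0.68887726 0.22314192 0.092     ] [0.67689181 0.13942837 0.092     ] 0.0845671864273529 -8.147793508165634
bar [ 0.48954221 -0.31429735  0.113     ] [ 0.4975361 -0.3587669  0.113    ] 0.045182329682022446 [ 0.49353915 -0.33653213  0.113     ]
ctr edge yaw 7.984388184027617 0.07983135566626229
pivot [ 0.52233774 -0.33239548  0.05      ]
```

View pics/crop2.png

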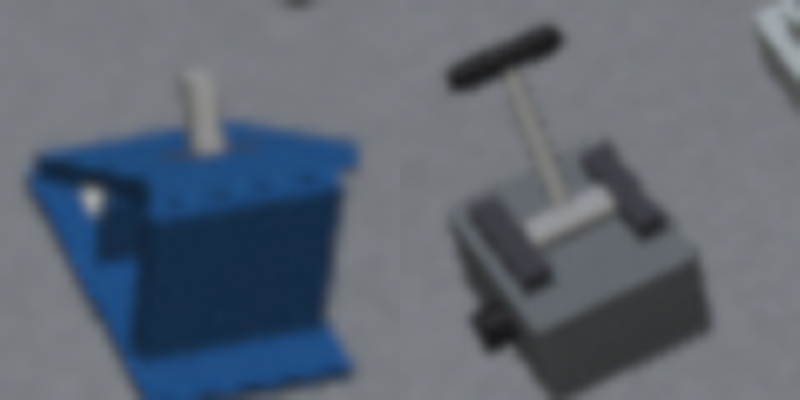

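Crop 2: the peg stands with its base at scene (395.9,214.4) and tip at about (394.8,204.5). The counter's lever leans towards its front, as expected. Next I'll triangulate the peg.

```bash
python3 - <<'E'
from h import *
c=pickle.load(open('top0.pkl','rb'));s=pickle.load(open('scene0.pkl','rb'))
def rd(c,u,v):
    a=ray(c,u,v,0);b=ray(c,u,v,.2);return a,(b-a)/np.linalg.norm(b-a)
def tri(p,q):
    a,d=rd(c,*p);b,f=rd(s,*q);t=np.linalg.lstsq(np.c_[d,-f],b-a,rcond=None)[0]
    x,y=a+t[0]*d,b+t[1]*f;return (x+y)/2,np.linalg.norm(x-y)
K=lambda x,y:(225+(x-400)*55/400,143+y*.14)
S=lambda x,y:(370+x/8,195+y/8)
tip=tri(K(588,207),S(198,74));print('tip',tip)
tip2=ray(c,*K(588,207),.069+.028*np.cos(np.radians(35)));print('tip at known z',tip2, 'scene',ray(s,*S(198,76),.092))
so=np.array([.6474,.1948,.069])
for psi in (-8,-11,-13,-15):
    p=np.radians(psi);t=np.radians(35);h=np.array([np.cos(p),np.sin(p),0])
    n=-h*np.sin(t)+[0,0,np.cos(t)];y=np.array([-h[1],h[0],0]);x=np.cross(y,n)
    print(psi,'base from tip',tip2-.028*n,'tip in face frame rel slot',[round(float((tip2-so)@a)*1000,1) for a in(x,y,n)])
    # predicted face corners in top px
    for X,Y in((40,38),(40,-38),(-85,38),(-85,-38)):
        q=so+x*X/1e3+y*Y/1e3;r=np.linalg.inv(c['extrinsics'])@np.append(q,1);k=c['camera_matrix']@r[:3];print((k[:2]/k[2]).round(1),end=' ')
    print()
img=c['img'];hsv=cv2.cvtColor(img,cv2.COLOR_RGB2HSV);m=cv2.inRange(hsv,(105,120,50),(125,255,255));m[:,:230]=0;m[:,275:]=0
m=cv2.morphologyEx(m,cv2.MORPH_CLOSE,np.ones((7,7)))
cn=max(cv2.findContours(m,0,1)[0],key=cv2.contourArea);print(cv2.approxPolyDP(cn,2,True)[:,0].tolist())
for v in range(153,198,4):
    r=np.nonzero(m[v])[0];print(v,r.min(),r.max(),img[v,r.min():r.max()+1,2][::3].tolist())
E
```

```text
tip (array([0.63295385, 0.19676104, 0.09316625]), np.float64(0.0018177101461936743))
tip at known z [0.63266406 0.1961268  0.09193626] scene [0.63298927 0.19795367 0.092     ]
-8 base from tip [0.6485679  0.19389166 0.069     ] tip in face frame rel slot [1.1, -0.7, 27.3]
[239.8 153. ] [267.  157.1] [237.8 192.1] [263.8 196.1] 
-11 base from tip [0.64842913 0.19306238 0.069     ] tip in face frame rel slot [1.1, -1.5, 27.2]
[240.5 152.4] [267.4 157.9] [236.7 191.3] [262.5 196.5] 
-13 base from tip [0.64831258 0.19251405 0.069     ] tip in face frame rel slot [1.1, -2.0, 27.2]
[241. 152.] [267.7 158.5] [236.  190.6] [261.5 196.8] 
-15 base from tip [0.64817696 0.19197013 0.069     ] tip in face frame rel slot [1.2, -2.5, 27.1]
[241.5 151.7] [268. 159.] [235.3 190. ] [260.6 197. ] 
[[243, 152], [238, 192], [253, 192], [260, 197], [270, 156]]
153 242 257 [128, 129, 125, 126, 128, 130]
157 241 270 [132, 133, 133, 134, 134, 134, 133, 129, 125, 126]
161 241 269 [133, 131, 134, 131, 132, 134, 133, 134, 131, 94]
165 240 268 [135, 134, 110, 97, 125, 125, 131, 135, 133, 104]
169 240 267 [135, 134, 128, 118, 125, 81, 102, 131, 124, 124]
173 239 266 [136, 136, 136, 137, 142, 133, 133, 133, 133, 119]
177 239 265 [136, 138, 135, 135, 133, 133, 134, 133, 126]
181 238 264 [140, 136, 139, 135, 136, 135, 136, 135, 132]
185 238 263 [135, 136, 134, 135, 134, 135, 133, 135, 128]
189 237 262 [139, 139, 137, 137, 137, 136, 135, 134, 131]
193 254 261 [141, 137, 134]
197 259 260 [128]
```

```bash
cat >> h.py <<'E'
def fr(x,z): x=np.array(x)/np.linalg.norm(x);z=np.array(z)/np.linalg.norm(z);return np.c_[x,np.cross(z,x),z]
d2=np.radians
def down(yawx): return fr([np.cos(d2(yawx)),np.sin(d2(yawx)),0],[0,0,-1])
PSI=-13.;_h=np.array([np.cos(d2(PSI)),np.sin(d2(PSI)),0])
FN=-_h*np.sin(d2(35))+np.array([0,0,np.cos(d2(35))]);FY=np.array([-_h[1],_h[0],0]);FX=np.cross(FY,FN)
BASE=np.array([.6485,.1931,.069])
RF=fr(-FY,-FN)
def go(p,Rt):
    s=env.sense();R0=R.from_quat(s['eef_rot']).as_matrix()
    print('inc mm',(R0.T@(np.array(p)-s['tcp_pos'])*1000).round(1),'rot',np.degrees(R.from_matrix(R0.T@Rt).as_rotvec()).round(2))
def st():
    s=env.sense();print(s['time_s'],'tcp',s['tcp_pos'].round(4),'F',s['wrist_force'].round(2),'gap',round(s['finger_gap']*1000,1),'q',s['qpos'].round(2));return s
E
python3 -c "
from h import *
st();go([.4497,.054,.13],down(-56.2))"
```

```text
0.1 tcp [ 0.1412 -0.5311  0.2302] F [0.36 0.59 0.08] gap 85.4 q [-1.41  0.09  1.37 -0.    1.68 -0.1 ]
inc mm [-486.  -448.4  101.3] rot [ -0.03   0.12 -18.92]
```

Request:
{"method": "arm_command", "body": {"increments": [[-0.486, -0.4484, 0.04, 0, 0.1, -18.9, 1], [-0.486, -0.4484, 0.04, 0, 0.1, -18.9, 1], [-0.486, -0.4484, 0.04, 0, 0.1, -18.9, 1], [-0.486, -0.4484, 0.04, 0, 0.1, -18.9, 0.6], [-0.486, -0.4484, 0.04, 0, 0.1, -18.9, 0.6], [-0.486, -0.4484, 0.04, 0, 0.1, -18.9, 0.6], [-0.486, -0.4484, 0.04, 0, 0.1, -18.9, 0.6], [-0.486, -0.4484, 0.04, 0, 0.1, -18.9, 0.6], [-0.486, -0.4484, 0.04, 0, 0.1, -18.9, 0.6], [-0.486, -0.4484, 0.04, 0, 0.1, -18.9, 0.6]]}}

```text
time_s: 1.35
tcp_pos: [0.4327, 0.0223, 0.1932]
eef_rot: [0.882, -0.471, 0.001, 0.001]
wrist_force: [0.9, -0.4, 0.5]
finger_gap: 0.051
```

Request:
{"method": "arm_command", "body": {"increments": [[0, 0, 0, 0, 0, 0, 0.6], [0, 0, 0, 0, 0, 0, 0.6], [0, 0, 0, 0, 0, 0, 0.6]]}}

```text
time_s: 1.72
tcp_pos: [0.432, 0.0189, 0.1936]
eef_rot: [0.881, -0.472, 0.001, 0.001]
wrist_force: [-0.3, 0.2, -0.5]
finger_gap: 0.0511
```

```bash
python3 -c "
from h import *
st();go([.4497,.054,.011],down(-56.2))"
```

```text
1.725 tcp [0.432  0.0189 0.1936] F [-0.33  0.15 -0.52] gap 51.1 q [-0.09 -0.17  1.69 -0.    1.62  0.9 ]
inc mm [-19.8 -34.3 182.5] rot [ 0.04 -0.12 -0.16]
```

Request:
{"method": "arm_command", "body": {"increments": [[-0.0198, -0.0343, 0.06, 0, -0.1, -0.2, 0.6], [-0.0198, -0.0343, 0.1, 0, -0.1, -0.2, 0.6], [-0.0198, -0.0343, 0.14, 0, -0.1, -0.2, 0.6], [-0.0198, -0.0343, 0.165, 0, -0.1, -0.2, 0.6], [-0.0198, -0.0343, 0.18, 0, -0.1, -0.2, 0.6], [-0.0198, -0.0343, 0.182, 0, -0.1, -0.2, 0.6], [-0.0198, -0.0343, 0.182, 0, -0.1, -0.2, 0.6]]}}

```text
time_s: 2.6
tcp_pos: [0.4509, 0.055, 0.0126]
eef_rot: [0.883, -0.47, 0.001, -0.0]
wrist_force: [0.7, 0.4, -0.4]
finger_gap: 0.051
```

```bash
python3 -c "
from h import *
st();go([.4497,.054,.011],down(-56.2));c=cap('scene','s1');t=cap('top','t1')
v=np.hstack([cv2.resize(c['img'][170:230,285:365],(480,360),interpolation=2),cv2.resize(t['img'][205:265,275:335],(320,360),interpolation=2)])
cv2.imwrite('pics/v5.png',v[:,:,::-1])"
```

```text
2.6 tcp [0.4509 0.055  0.0126] F [ 0.71  0.39 -0.43] gap 51.0 q [-0.    0.03  1.89 -0.    1.22  0.98]
inc mm [0.2 1.6 1.6] rot [-0.08 -0.07  0.13]
```

View pics/v5.png

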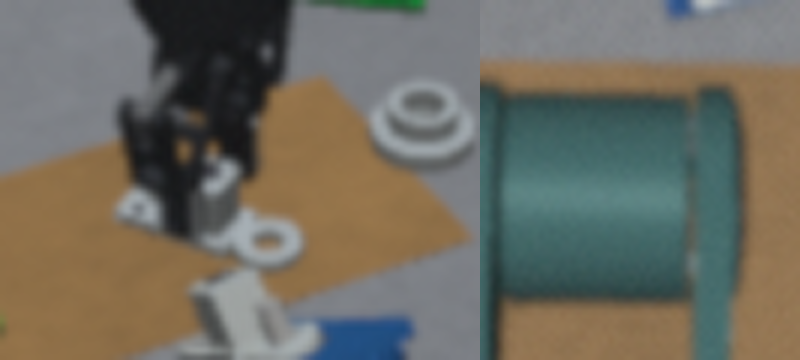

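View 5: the fingers straddle the block with clearance on both sides, so I close.

Request:
{"method": "arm_command", "body": {"increments": [[0, 0.001, 0.001, 0, 0, 0, 0.3], [0, 0.001, 0.001, 0, 0, 0, 0.1], [0, 0.001, 0.001, 0, 0, 0, 0], [0, 0.001, 0.001, 0, 0, 0, 0], [0, 0.001, 0.001, 0, 0, 0, 0], [0, 0.001, 0.001, 0, 0, 0, 0]], "squeeze": 60}}

```text
time_s: 3.45
tcp_pos: [0.45, 0.0548, 0.0114]
eef_rot: [0.883, -0.47, 0.001, -0.0]
wrist_force: [0.6, -1.3, 5.7]
finger_gap: 0.0249
```

Request:
{"method": "arm_command", "body": {"increments": [[0, 0, -0.05, 0, 0, 0, 0], [0, 0, -0.1, 0, 0, 0, 0], [0, 0, -0.14, 0, 0, 0, 0], [0, 0, -0.15, 0, 0, 0, 0], [0, 0, -0.15, 0, 0, 0, 0]]}}

```text
time_s: 4.08
tcp_pos: [0.4486, 0.055, 0.1593]
eef_rot: [0.883, -0.47, -0.001, 0.0]
wrist_force: [-0.8, -0.3, -2.8]
finger_gap: 0.0251
```

```bash
python3 -c "
from h import *
st()
for d in (.07,.045): go(BASE-.036*FX+FN*(.011+d),RF)"
```

```text
4.075 tcp [0.4486 0.055  0.1593] F [-0.8  -0.3  -2.83] gap 25.1 q [-0.   -0.11  1.71 -0.    1.54  0.97]
inc mm [ -58.2 -191.2   44.3] rot [33.1  14.36 45.49]
inc mm [ -47.7 -201.    64.8] rot [33.1  14.36 45.49]
```

Request:
{"method": "arm_command", "body": {"increments": [[-0.03, -0.1, 0, 5, 2, 8, 0], [-0.0582, -0.1912, 0.0443, 33.1, 14.4, 45.5, 0], [-0.0582, -0.1912, 0.0443, 33.1, 14.4, 45.5, 0], [-0.0582, -0.1912, 0.0443, 33.1, 14.4, 45.5, 0], [-0.0582, -0.1912, 0.0443, 33.1, 14.4, 45.5, 0], [-0.0582, -0.1912, 0.0443, 33.1, 14.4, 45.5, 0], [-0.0582, -0.1912, 0.0443, 33.1, 14.4, 45.5, 0], [-0.0582, -0.1912, 0.0443, 33.1, 14.4, 45.5, 0], [-0.0582, -0.1912, 0.0443, 33.1, 14.4, 45.5, 0], [-0.0582, -0.1912, 0.0443, 33.1, 14.4, 45.5, 0]]}}

```text
time_s: 5.32
tcp_pos: [0.5757, 0.2096, 0.1166]
eef_rot: [-0.593, 0.747, -0.236, 0.188]
wrist_force: [-0.2, -0.1, -2.0]
finger_gap: 0.0246
```

Request:
{"method": "arm_command", "body": {"increments": [[0, 0, 0, 0, 0, 0, 0], [0, 0, 0, 0, 0, 0, 0]]}}

```text
time_s: 5.58
tcp_pos: [0.5753, 0.21, 0.1163]
eef_rot: [-0.593, 0.746, -0.236, 0.188]
wrist_force: [0.8, 0.2, -2.0]
finger_gap: 0.0252
```

```bash
python3 -c "
from h import *
st()
go(BASE-.036*FX+FN*(.011+.045),RF)
c=cap('scene','s2');t=cap('top','t2')
v=np.hstack([cv2.resize(c['img'][180:240,360:430],(420,360),interpolation=2),cv2.resize(t['img'][140:200,225:285],(360,360),interpolation=2)])
cv2.imwrite('pics/v6.png',v[:,:,::-1])"
```

```text
5.575 tcp [0.5753 0.21   0.1163] F [ 0.79  0.16 -2.05] gap 25.2 q [ 0.45  0.01  1.81 -0.48  0.88  2.47]
inc mm [-0.   1.7 25.8] rot [-0.11 -0.03 -0.03]
```

View pics/v6.png

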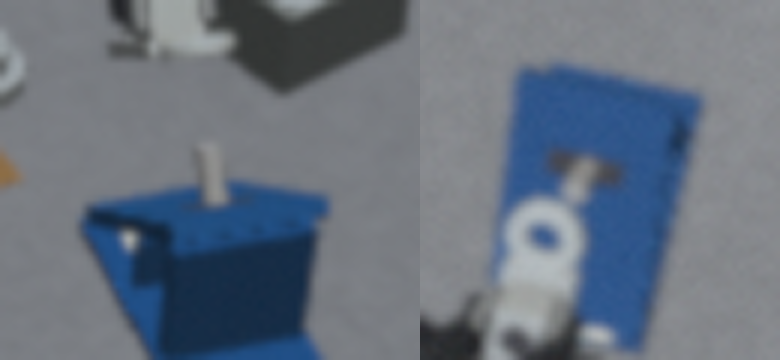

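View 6: the bracket is held over the stand with its eye at top (245.8,179.2), short of and in line with the peg. It looks parallel to the face.

```bash
python3 -c "
from h import *
c=pickle.load(open('t2.pkl','rb'));s=env.sense()
A=R.from_quat(s['eef_rot']).as_matrix()
p=s['tcp_pos']+.036*FX-FN*.003
q=ray(c,245.8,179.2,p[2]);print('pred eye',p,'seen',q,'diff face xyn',[(q-p)@a*1000 for a in(FX,FY,FN)])
for u,v in((225+158/6,140+188/6),(225+155/6,140+185/6)):
  t=ray(c,u,v,.092);print('tip',t,[(t-p)@a*1000 for a in(FX,FY,FN)])
hsv=cv2.cvtColor(c['img'],cv2.COLOR_RGB2HSV)
m=(hsv[...,1]<70)&(hsv[...,2]>150);k=m[150:200,232:270].astype(int)
for r in k: print(''.join('.#'[x] for x in r))
W=cloud(c);print(W[185:188,244:249,2].round(3))
"
```

```text
pred eye [0.60562181 0.20302684 0.13443537] seen [0.60711869 0.20342673 0.13443537] diff face xyn [np.float64(1.1210589585244854), np.float64(0.7263665937545729), np.float64(-0.7849739335364389)]
tip [0.63446342 0.1948277  0.092     ] [np.float64(0.19106096628472916), np.float64(-1.501046852296733), np.float64(-51.93779915150762)]
tip [0.63583599 0.19623297 0.092     ] [np.float64(1.0276379491759233), np.float64(0.17696883594818785), np.float64(-52.523576661220766)]
......................................
......................................
......................................
......................................
......................................
......................................
......................................
......................................
......................................
......................................
......................................
......................................
......................................
......................................
......................................
......................................
.....
[... 720 characters left out ...]
...............
......#############...................
......#############...................
......#############...................
.......############...................
.......#########.#....................
......#########.......................
......########........................
.....#########........................
.....#########........................
.....##...####.......###..............
...........##........####.............
.....................####.............
.....#................................
.....##...............................
....####..............................
[[0.12  0.125 0.125 0.127 0.122]
 [0.12  0.124 0.119 0.122 0.122]
 [0.122 0.125 0.124 0.122 0.123]]
```

Request:
{"method": "arm_command", "body": {"increments": [[0.001, 0.001, 0.015, 0, 0, 0, 0], [0.001, 0.001, 0.03, 0, 0, 0, 0], [0.001, 0.001, 0.038, 0, 0, 0, 0], [0.001, 0.001, 0.038, 0, 0, 0, 0]]}}

```text
time_s: 6.18
tcp_pos: [0.5952, 0.2037, 0.0828]
eef_rot: [-0.594, 0.747, -0.236, 0.186]
wrist_force: [0.4, 0.6, -0.5]
finger_gap: 0.0251
```

Request:
{"method": "arm_command", "body": {"increments": [[0, 0, 0.002, 0, 0, 0, 0], [0, 0, 0.004, 0, 0, 0, 0], [0, 0, 0.006, 0, 0, 0, 0], [0, 0, 0.008, 0, 0, 0, 0], [0, 0, 0.008, 0, 0, 0, 0]]}}

```text
time_s: 6.8
tcp_pos: [0.5999, 0.2033, 0.0778]
eef_rot: [-0.593, 0.746, -0.236, 0.187]
wrist_force: [-0.0, 0.6, -2.7]
finger_gap: 0.025
```

```bash
cat >> h.py <<'E'
def fs():
    s=st();d=s['tcp_pos']-BASE+.036*FX-.011*FN
    print('face-frame eye mm',[round(float(d@a)*1000,1) for a in(FX,FY,FN)],'F face',[round(float(s['wrist_force']@a),1) for a in(FX,FY,FN)],'M',s['moment'].round(2))
E
python3 -c "
from h import *
fs()
c=cap('scene','s3');t=cap('top','t3')
v=np.hstack([cv2.resize(c['img'][190:240,365:425],(432,360),interpolation=2),cv2.resize(t['img'][140:200,225:285],(360,360),interpolation=2)])
cv2.imwrite('pics/v7.png',v[:,:,::-1])"
```

```text
6.8 tcp [0.5999 0.2033 0.0778] F [-0.03  0.57 -2.73] gap 25.0 q [ 0.41  0.09  1.81 -0.5   0.8   2.49]
face-frame eye mm [0.4, -1.0, 24.7] F face [-1.7, 0.5, -2.2] M [0.12 0.48 0.03]
```

View pics/v7.png

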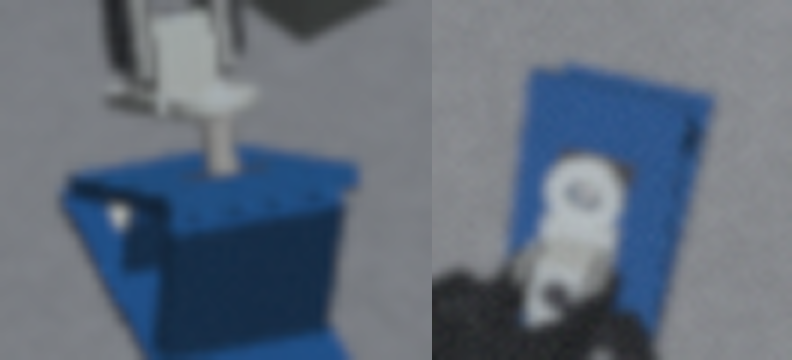

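View 7: the eye covers the peg tip, which is visible inside the hole near crop (585,195), and there is no contact force. I continue down slowly.

Request:
{"method": "arm_command", "body": {"increments": [[0, 0, 0.002, 0, 0, 0, 0], [0, 0, 0.004, 0, 0, 0, 0], [0, 0, 0.006, 0, 0, 0, 0], [0, 0, 0.006, 0, 0, 0, 0]]}}

```text
time_s: 7.4
tcp_pos: [0.6032, 0.2024, 0.0727]
eef_rot: [-0.593, 0.746, -0.236, 0.187]
wrist_force: [-0.7, -1.3, -1.3]
finger_gap: 0.0252
```

```bash
python3 -c "
from h import *
fs()"
```

```text
7.4 tcp [0.6032 0.2024 0.0727] F [-0.74 -1.34 -1.26] gap 25.2 q [ 0.41  0.1   1.81 -0.51  0.79  2.49]
face-frame eye mm [0.3, -1.1, 18.5] F face [-1.1, -1.5, -0.8] M [0.1  0.46 0.01]
```

Underside is at 18.5 mm with no contact, so the eye is threaded on the 28 mm peg. Continuing.

Request:
{"method": "arm_command", "body": {"increments": [[0, 0, 0.003, 0, 0, 0, 0], [0, 0, 0.006, 0, 0, 0, 0], [0, 0, 0.009, 0, 0, 0, 0], [0, 0, 0.012, 0, 0, 0, 0], [0, 0, 0.012, 0, 0, 0, 0]]}}

```text
time_s: 8.02
tcp_pos: [0.6099, 0.2008, 0.0628]
eef_rot: [-0.593, 0.746, -0.236, 0.187]
wrist_force: [0.0, 0.7, -1.6]
finger_gap: 0.0248
```

```bash
python3 -c "
from h import *
fs()"
```

```text
8.025 tcp [0.6099 0.2008 0.0628] F [ 0.01  0.73 -1.57] gap 24.8 q [ 0.4   0.13  1.8  -0.51  0.76  2.49]
face-frame eye mm [0.2, -1.2, 6.5] F face [-1.0, 0.7, -1.2] M [0.09 0.46 0.01]
```

Request:
{"method": "arm_command", "body": {"increments": [[0, 0, 0.002, 0, 0, 0, 0], [0, 0, 0.004, 0, 0, 0, 0], [0, 0, 0.005, 0, 0, 0, 0], [0, 0, 0.005, 0, 0, 0, 0]]}}

```text
time_s: 8.52
tcp_pos: [0.6128, 0.2003, 0.059]
eef_rot: [-0.593, 0.746, -0.236, 0.187]
wrist_force: [0.4, -0.3, -1.8]
finger_gap: 0.0251
```

Request:
{"method": "arm_command", "body": {"increments": [[0, 0, 0.001, 0, 0, 0, 0], [0, 0, 0.001, 0, 0, 0, 0]]}}

```text
time_s: 8.78
tcp_pos: [0.6132, 0.2003, 0.0588]
eef_rot: [-0.593, 0.746, -0.236, 0.188]
wrist_force: [-3.9, -0.1, 2.2]
finger_gap: 0.0249
```

```bash
python3 -c "
from h import *
fs()"
```

```text
8.775 tcp [0.6132 0.2003 0.0588] F [-3.94 -0.05  2.25] gap 24.9 q [ 0.4   0.14  1.8  -0.51  0.76  2.49]
face-frame eye mm [0.6, -1.0, 1.4] F face [-1.8, -0.9, 4.0] M [ 0.11  0.64 -0.06]
```

Contact along the face normal just where the face should be. I press slightly more.

Request:
{"method": "arm_command", "body": {"increments": [[0, 0, 0.001, 0, 0, 0, 0], [0, 0, 0.0015, 0, 0, 0, 0], [0, 0, 0.0015, 0, 0, 0, 0]]}}

```text
time_s: 9.15
tcp_pos: [0.6132, 0.2002, 0.0588]
eef_rot: [-0.593, 0.747, -0.236, 0.187]
wrist_force: [-16.5, -0.3, 11.9]
finger_gap: 0.0248
```

```bash
python3 -c "
from h import *
fs()
c=cap('scene','s4');t=cap('top','t4')
v=np.hstack([cv2.resize(c['img'][190:240,365:425],(432,360),interpolation=2),cv2.resize(t['img'][140:200,225:285],(360,360),interpolation=2)])
cv2.imwrite('pics/v8.png',v[:,:,::-1])"
```

```text
9.15 tcp [0.6132 0.2002 0.0588] F [-16.46  -0.31  11.93] gap 24.8 q [ 0.4   0.14  1.8  -0.51  0.76  2.49]
face-frame eye mm [0.6, -1.0, 1.3] F face [-6.2, -4.0, 18.9] M [-0.14  1.36 -0.27]
```

View pics/v8.png

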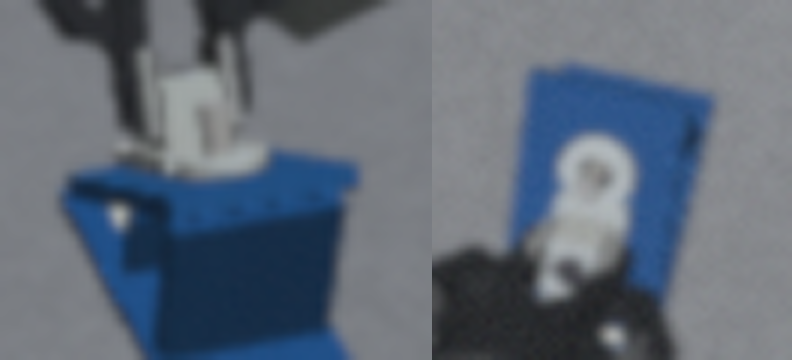

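View 8: the bracket is flat on the face with the peg through its eye, and 19 N of normal force confirms it is home. I relax, release and retract.

Request:
{"method": "arm_command", "body": {"increments": [[0, 0, -0.0015, 0, 0, 0, 0], [0, 0, -0.0018, 0, 0, 0, 0], [0, 0, -0.0018, 0, 0, 0, 0.3], [0, 0, -0.0018, 0, 0, 0, 0.5], [0, 0, -0.0018, 0, 0, 0, 0.5], [0, 0, -0.0018, 0, 0, 0, 0.5]]}}

```text
time_s: 10.0
tcp_pos: [0.6134, 0.2002, 0.0586]
eef_rot: [-0.593, 0.746, -0.236, 0.188]
wrist_force: [-0.7, -0.2, -0.5]
finger_gap: 0.0423
```

Request:
{"method": "arm_command", "body": {"increments": [[0, 0, -0.01, 0, 0, 0, 0.5], [0, 0, -0.03, 0, 0, 0, 0.5], [0, 0, -0.06, 0, 0, 0, 0.5], [0, 0, -0.1, 0, 0, 0, 0.5], [0, 0, -0.14, 0, 0, 0, 0.5], [0, 0, -0.14, 0, 0, 0, 0.5]]}}

```text
time_s: 10.75
tcp_pos: [0.5355, 0.22, 0.1783]
eef_rot: [-0.593, 0.745, -0.237, 0.192]
wrist_force: [-0.2, 0.4, -0.0]
finger_gap: 0.0428
```

```bash
python3 -c "
from h import *
fs()
c=cap('scene','s5');t=cap('top','t5')
v=np.hstack([cv2.resize(c['img'][190:240,365:425],(432,360),interpolation=2),cv2.resize(t['img'][140:200,225:285],(360,360),interpolation=2)])
cv2.imwrite('pics/v9.png',v[:,:,::-1])"
```

```text
10.75 tcp [0.5355 0.22   0.1783] F [-0.17  0.41 -0.04] gap 42.8 q [ 0.51 -0.12  1.8  -0.47  1.02  2.47]
face-frame eye mm [3.5, 0.8, 145.2] F face [-0.2, 0.4, 0.1] M [0.03 0.29 0.02]
```

View pics/v9.png

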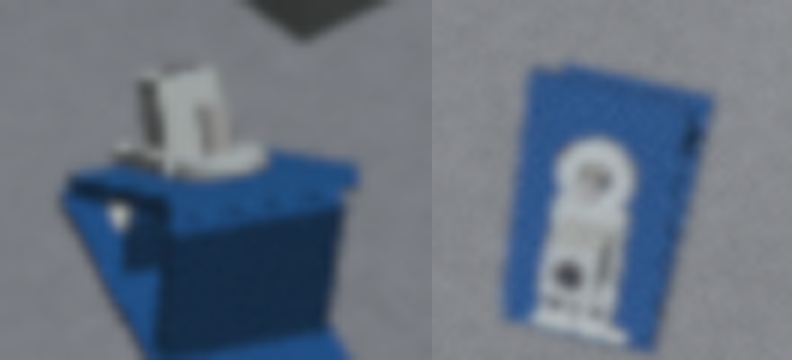

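View 9: the bracket hangs on the peg, flat on the blue face with its body straight downhill. Next is the lever.

```bash
python3 -c "
from h import *
go([.4566,-.3413,.22],down(-82))"
```

```text
inc mm [563.  -67.8  -9.4] rot [-34.75  -6.42 -20.35]
```

Request:
{"method": "arm_command", "body": {"increments": [[0.05, 0, -0.04, -5, -1, -3, 0], [0.563, -0.0678, -0.0094, -34.75, -6.4, -20.35, 0], [0.563, -0.0678, -0.0094, -34.75, -6.4, -20.35, 0], [0.563, -0.0678, -0.0094, -34.75, -6.4, -20.35, 0], [0.563, -0.0678, -0.0094, -34.75, -6.4, -20.35, 0], [0.563, -0.0678, -0.0094, -34.75, -6.4, -20.35, 0], [0.563, -0.0678, -0.0094, -34.75, -6.4, -20.35, 0], [0.563, -0.0678, -0.0094, -34.75, -6.4, -20.35, 0], [0.563, -0.0678, -0.0094, -34.75, -6.4, -20.35, 0], [0.563, -0.0678, -0.0094, -34.75, -6.4, -20.35, 0]]}}

```text
time_s: 12.1
tcp_pos: [0.4551, -0.3445, 0.2172]
eef_rot: [0.753, -0.657, -0.002, 0.001]
wrist_force: [0.8, 1.3, -0.3]
finger_gap: 0.0003
```

Request:
{"method": "arm_command", "body": {"increments": [[0, 0, 0, 0, 0, 0, 0], [0, 0, 0, 0, 0, 0, 0]]}}

```text
time_s: 12.35
tcp_pos: [0.4562, -0.3411, 0.2181]
eef_rot: [0.754, -0.657, -0.002, 0.0]
wrist_force: [0.4, 0.5, 0.1]
finger_gap: 0.0
```

```bash
python3 -c "
from h import *
st();go([.4566,-.3413,.22],down(-82));go([.4566,-.3413,.105],down(-82))"
```

```text
12.35 tcp [ 0.4562 -0.3411  0.2181] F [0.38 0.49 0.1 ] gap 0.0 q [-0.74  0.14  1.34 -0.    1.67  0.69]
inc mm [ 0.2 -0.4 -1.9] rot [ 0.16  0.13 -0.07]
inc mm [  0.5  -0.7 113.1] rot [ 0.16  0.13 -0.07]
```

Request:
{"method": "arm_command", "body": {"increments": [[0, 0, 0.05, 0, 0, 0, 0], [0, 0, 0.1, 0, 0, 0, 0], [0, 0, 0.113, 0, 0, 0, 0], [0, 0, 0.113, 0, 0, 0, 0]]}}

```text
time_s: 12.85
tcp_pos: [0.4566, -0.3405, 0.1067]
eef_rot: [0.755, -0.656, -0.001, 0.001]
wrist_force: [-0.4, -1.1, 0.5]
finger_gap: 0.0
```

Request:
{"method": "arm_command", "body": {"increments": [[0, -0.01, 0, 0, 0, 0, 0], [0, -0.02, 0, 0, 0, 0, 0], [0, -0.03, 0, 0, 0, 0, 0], [0, -0.04, 0, 0, 0, 0, 0], [0, -0.05, 0, 0, 0, 0, 0], [0, -0.05, 0, 0, 0, 0, 0]]}}

```text
time_s: 13.6
tcp_pos: [0.5067, -0.3344, 0.1067]
eef_rot: [0.755, -0.656, -0.0, 0.001]
wrist_force: [-1.1, -0.7, 0.9]
finger_gap: 0.0
```

```bash
cat >> h.py <<'E'
def cs():
    s=st();cx=np.array([np.cos(d2(8)),np.sin(d2(8)),0]);print('ctr x',round(float((s['tcp_pos']-[.523,-.332,0])@cx)*1000,1),'F',round(float(s['wrist_force']@cx),2))
E
python3 -c "
from h import *
cs();c=cap('scene','s6');cv2.imwrite('pics/v10.png',cv2.resize(c['img'][200:290,150:250],(600,540),interpolation=2)[:,:,::-1])"
```

```text
13.6 tcp [ 0.5067 -0.3344  0.1067] F [-1.07 -0.7   0.86] gap 0.0 q [-0.68  0.27  1.41 -0.    1.46  0.75]
ctr x -16.5 F -1.15
```

View pics/v10.png

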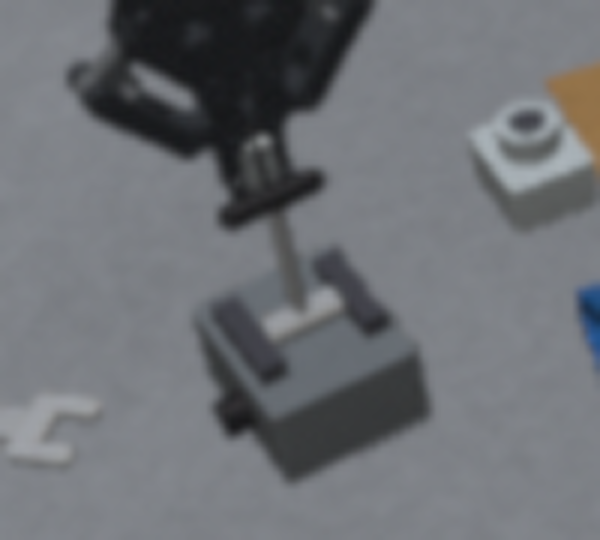

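View 10: the shut fingers are centred on the bar and pushing it, with the lever near upright. I continue towards the stop.

Request:
{"method": "arm_command", "body": {"increments": [[0, -0.008, 0, 0, 0, 0, 0], [0, -0.016, 0, 0, 0, 0, 0], [0, -0.022, 0, 0, 0, 0, 0], [0, -0.024, 0, 0, 0, 0, 0], [0, -0.024, 0, 0, 0, 0, 0]]}}

```text
time_s: 14.28
tcp_pos: [0.5297, -0.3311, 0.1065]
eef_rot: [0.755, -0.656, -0.0, 0.001]
wrist_force: [-2.3, -0.9, -1.5]
finger_gap: 0.0002
```

```bash
python3 -c "
from h import *
cs()"
```

```text
14.275 tcp [ 0.5297 -0.3311  0.1065] F [-2.26 -0.88 -1.49] gap 0.2 q [-0.65  0.31  1.36 -0.    1.47  0.78]
ctr x 6.7 F -2.36
```

Request:
{"method": "arm_command", "body": {"increments": [[0, -0.002, 0, 0, 0, 0, 0], [0, -0.004, 0, 0, 0, 0, 0], [0, -0.004, 0, 0, 0, 0, 0]]}}

```text
time_s: 14.65
tcp_pos: [0.5338, -0.3308, 0.1068]
eef_rot: [0.755, -0.656, -0.0, 0.001]
wrist_force: [-2.5, -0.6, -0.7]
finger_gap: -0.0001
```

```bash
python3 -c "
from h import *
cs()"
```

```text
14.65 tcp [ 0.5338 -0.3308  0.1068] F [-2.49 -0.63 -0.65] gap -0.1 q [-0.64  0.31  1.36 -0.    1.47  0.79]
ctr x 10.8 F -2.55
```

Request:
{"method": "arm_command", "body": {"increments": [[0, -0.002, 0, 0, 0, 0, 0], [0, -0.003, 0, 0, 0, 0, 0], [0, -0.003, 0, 0, 0, 0, 0]]}}

```text
time_s: 15.02
tcp_pos: [0.5366, -0.3303, 0.1066]
eef_rot: [0.755, -0.656, -0.0, 0.001]
wrist_force: [-3.7, -1.4, -3.1]
finger_gap: -0.0001
```

Request:
{"method": "arm_command", "body": {"increments": [[0, -0.001, 0, 0, 0, 0, 0], [0, -0.002, 0, 0, 0, 0, 0], [0, -0.002, 0, 0, 0, 0, 0]]}}

```text
time_s: 15.4
tcp_pos: [0.5375, -0.3302, 0.1065]
eef_rot: [0.754, -0.656, -0.001, 0.002]
wrist_force: [-6.7, -1.6, -2.3]
finger_gap: -0.0003
```

```bash
python3 -c "
from h import *
cs()"
```

```text
15.4 tcp [ 0.5375 -0.3302  0.1065] F [-6.69 -1.62 -2.25] gap -0.3 q [-0.64  0.32  1.35 -0.    1.48  0.79]
ctr x 14.6 F -6.85
```

Request:
{"method": "arm_command", "body": {"increments": [[0, -0.001, 0, 0, 0, 0, 0], [0, -0.0015, 0, 0, 0, 0, 0], [0, -0.0015, 0, 0, 0, 0, 0], [0, -0.0015, 0, 0, 0, 0, 0], [0, -0.0015, 0, 0, 0, 0, 0], [0, -0.0015, 0, 0, 0, 0, 0], [0, -0.0015, 0, 0, 0, 0, 0], [0, -0.0015, 0, 0, 0, 0, 0]]}}

```text
time_s: 16.4
tcp_pos: [0.5379, -0.3301, 0.1064]
eef_rot: [0.754, -0.657, -0.002, 0.002]
wrist_force: [-9.3, -1.9, -1.0]
finger_gap: 0.0001
```

```bash
python3 -c "
from h import *
cs();c=cap('scene','s7');cv2.imwrite('pics/v11.png',cv2.resize(c['img'][200:290,150:250],(600,540),interpolation=2)[:,:,::-1])"
```

```text
16.4 tcp [ 0.5379 -0.3301  0.1064] F [-9.29 -1.86 -1.05] gap 0.1 q [-0.64  0.32  1.34 -0.    1.48  0.79]
ctr x 15.0 F -9.46
```

View pics/v11.png

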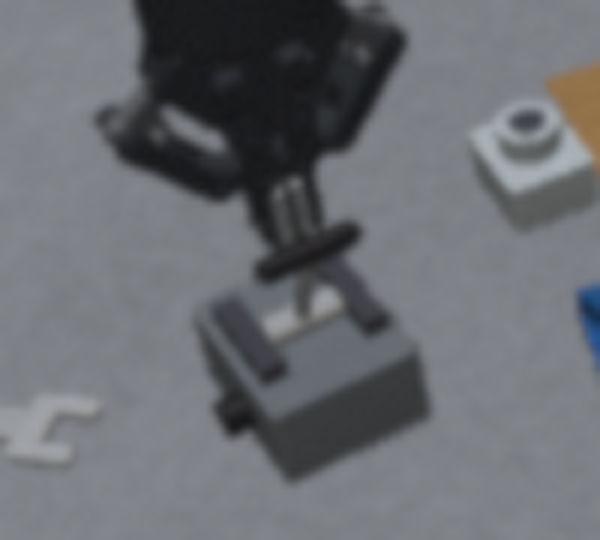

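View 11: the bar is fully over to the back, and the force has risen to 9.5 N with hardly any motion, so the lever is on its stop. It has been held about 1 s. I back out and lift away.

Request:
{"method": "arm_command", "body": {"increments": [[0, 0.012, 0, 0, 0, 0, 0], [0, 0.026, 0, 0, 0, 0, 0], [0, 0.04, 0, 0, 0, 0, 0], [0, 0.055, 0, 0, 0, 0, 0], [0, 0.075, 0, 0, 0, 0, 0], [0, 0.1, 0, 0, 0, 0, 0], [0, 0.11, 0, 0, 0, 0, 0], [0, 0.12, -0.06, 0, 0, 0, 0], [0, 0.12, -0.12, 0, 0, 0, 0], [0, 0.12, -0.12, 0, 0, 0, 0]]}}

```text
time_s: 17.7
tcp_pos: [0.4236, -0.3485, 0.2346]
eef_rot: [0.755, -0.656, 0.007, 0.001]
wrist_force: [0.2, -0.4, 0.1]
finger_gap: 0.0001
```

Request:
{"method": "arm_command", "body": {"increments": [[0, 0, 0, 0, 0, 0, 0], [0, 0, 0, 0, 0, 0, 0], [0, 0, 0, 0, 0, 0, 0]]}}

```text
time_s: 18.08
tcp_pos: [0.421, -0.3457, 0.225]
eef_rot: [0.755, -0.656, -0.002, 0.0]
wrist_force: [0.0, 0.5, -0.7]
finger_gap: 0.0001
```

```bash
python3 -c "
from h import *
cs();c=cap('scene','s8')
cv2.imwrite('pics/v12.png',cv2.resize(c['img'][160:290,150:450],(800,347),interpolation=2)[:,:,::-1])"
```

```text
18.075 tcp [ 0.421  -0.3457  0.225 ] F [ 0.04  0.45 -0.72] gap 0.1 q [-0.79  0.08  1.39 -0.    1.67  0.64]
ctr x -102.9 F 0.1
```

View pics/v12.png

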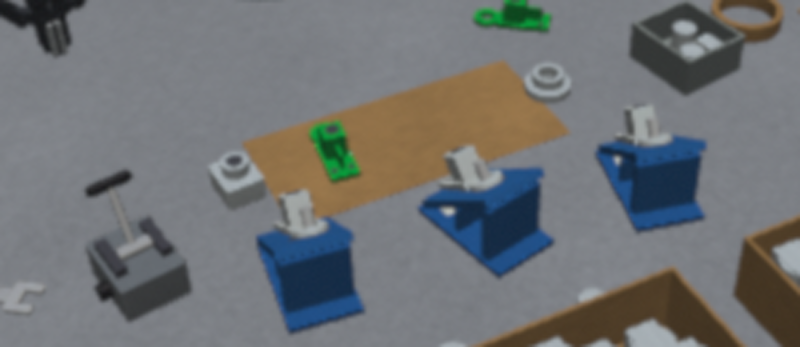

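View 12: all three brackets hang, and the lever is back at rest with its bar near crop (108,183). The bystanders look undisturbed and the robot is clear of everything, so I hand in.

```bash
python3 -c "
from h import *
print(env.sign_off())"
```

```text
the job is handed in; nothing more can be done
None
```

The bracket now hangs by its eye on the empty peg, and the tally lever was pushed to its stop and let spring back. I handed the job in at about 18 s of the 64 s allowed.

- **Bracket:** it went over the peg without catching. I pressed it to 19 N against the blue face, then let go. The picture after release shows it lying flat with its body straight downhill.
- **Lever:** the force rose to about 9.5 N with almost no further movement, so it was on its stop. I held it there about 1 s, then backed off.
- **Last picture:** the lever is back at rest, all three brackets hang, the bystanders in view look undisturbed, and the gripper touches nothing. The link and the bush were barely or not in that view, but the arm never went near them.
- **Disagreements:** the slope's turn read between -8 and -15 deg from different edges. I used -13 deg from the depth plane, and the fit bore it out. The face was met about 1.3 mm above the computed height, within the calibration.
- **Close to a limit:** the last joint reached 2.49 rad of its 2.57 range while placing the bracket.

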